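Lid the parts box and snap its four side clips

ROBOT

A 6-joint arm with a two-finger parallel gripper is mounted at the origin on the work surface. World frame = base frame: x ahead of the robot, y to its left, z up, the work surface at z = 0. Lengths are in m, angles in rad, forces in N, time in s.
With the tool pointing down it reaches from about 0.3 to 1 m from the base axis. Payload 5.1 kg.
Tool frame: the origin (TCP) lies at the very end of the fingers, on their centre line; the grasp point (between the pads) lies 19 mm behind it (r.grip_depth is the distance from the TCP to the grasp point, in m); z points along the fingers, y is the direction in which the jaws open and shut (so a half turn about z gives the same grasp; the last joint's range is limited). The gripper opens to 95 mm and grips with 3 to 60 N. Pads are 20 mm wide; open, the fingers measure 119 mm over their backs; the gripper's body (75 mm by 180 mm) begins 59 mm behind the grasp point.
Start: joints at [-1.405, 0.124, 1.65, -0, 1.367, -0.083], TCP at [0.16, -0.63, 0.192] pointing down, gripper open.
Joint ranges: [-2.61, 2.61], [-1.02, 2.33], [0.03, 2.71], [-1.35, 4.49], [0.32, 2.68], [-2.91, 2.91]. Speed limits (rad/s): [2.57, 2.57, 3.14, 3.14, 3.14, 3.14].

INTERFACE

Orientations are given as a rotation vector (axis times angle).
In Python, from bench import r, hand, ik, optics gives the robot as it stands. Calls block until the motion is done:
- r.move_pose(position, orientation): joint-space move of the TCP to a pose.
- r.move_straight(position, vel=0.15, orientation=None, until_force=None): straight line of the TCP; orientation=None keeps the orientation; vel is the mean speed in m/s. With until_force (N) it stops when the force on the tool has changed by that much, and returns True; else False.
- r.set_joints(angles): joint-space move.
- hand.grip(opening, strength=None): opening from 0.0 (shut) to 1.0 (fully open); strength is the grip in N (None keeps the last); returns when the fingers have stopped.
- r.pause(seconds).
- ik(position, orientation): joint angles nearest the present ones, or None.
- optics.capture(name): name is "scene" or "top"; returns a dict with "frame" (384x512x3 uint8, red, green, blue), "range_z" (384x512 float32, m along the optical axis (not along the pixel's ray), 0 where there is no reading), "fx", "fy", "cx", "cy" (pixels), "eye" and "orientation" of the camera in the world. Camera axes: x right, y down, z forward; pixel columns grow to the right and rows downward; lengths in m; the calibration is good to about 2 mm. A picture is of the moment at which its call begins.
A pose or a line that the arm cannot do raises r.IKError and nothing moves.
- r.close_job(): hands the job in, once; it reports no verdict.
Trained networks look in a picture, given as the dict that the camera call returned (one of the last four; its "shot" number tells which), for a name from the list of things; names that differ only in an ending like _2 or _b are one class to them, and where a whole thing is asked for, a point or a joint stands for the part that bears it (a point fixed in the world has none). Each returns a list of dicts, best first, with "conf" (0 to 1); they miss things now and then, are a little off and sometimes report something else, mostly with a low value. They report only what shows in the picture. A call takes as long as a camera call.
- optics.trace(picture, thing): "mask" (384x512 bool, what is visible of it).
- optics.mark_of(picture, thing): "point" ([x, y, z] in m, in world coordinates, good to about 4 mm: a listed point, or the origin of a listed thing).
Readings, each from a call of its own:
- r.current_time_s(): time.
- r.current_qpos(): joint angles.
- r.current_qd(): joint speeds.
- r.current_joint_efforts(): joint torques, N m.
- r.current_ee_pos(): TCP position.
- r.current_tcp_rot(): TCP orientation.
- r.current_contact_force(): force on the tool from outside, world axes, zero at the start.
- r.current_wrist_torque(): the same for the moment, N m.
- r.current_gripper_width(): opening from 0.0 (shut) to 1.0 (fully open).
Only numpy, scipy, OpenCV 4.12 (cv2) and the standard library are available. Lean on these libraries where they do the work, as an engineer would, in place of code of your own. Each camera call takes 0.05 s, during which the arm holds its last target.

TASK

Close up the box of laptop parts: pick up its lid by the handle and seat it fully on the box's rim, then flip the four orange side clips down one after the other until each has snapped shut. Leave the closed box about where it stands, and do not push the other things on the bench around.

Things in the scene. Friction and masses are not known exactly. Their poses are not given: they have to be found in the camera images.
- box: Clear plastic storage box holding salvaged laptop parts, standing open on the bench; loose, about 1.6 kg. Origin at the centre of its underside, x along its long side, z up. Walls 146 x 106 mm outside, 84 mm tall; the contents lie well below the rim.
- box_rim (a point): Centre of the box's mouth, level with the top of the rim, 84 mm above the bench; axes as the box's. The rim is a flange 160 x 120 mm outside and 6 mm thick, overhanging the walls by 7 mm all round; the mouth inside it is 140 x 100 mm.
- lid_seat (a point): Centre of the underside of the light grey lid's plate (160 x 120 x 13 mm, long side along x, z up), the face that rests on the rim. Below it a plug, 137 x 97 mm and 9 mm deep, lower edges rounded, drops into the box's mouth (1.5 mm to spare all round). The lid starts flat on the bench, on its plug. Seated, this point meets box_rim, long sides together, either way round.
- lid_handle (a point): Centre of the black carrying handle on the lid, 37 mm above lid_seat: a bar 90 mm long (along the lid's x), 14 mm wide (y), 14 mm tall on two end posts, with 17 mm of free space under it and 68 mm between the posts. Axes as the lid's. The whole lid is loose and weighs about 0.24 kg.
- clip_1 (a joint): Angle of orange side clip 1, at the +x end of the lid (short edge): a flap 46 mm wide, 4 mm thick, 40 mm long, hinged on the lid along its edge through (+84, 0, +10) mm from lid_seat in the lid's axes. 0 = shut, hanging straight down, catch under the rim (hard stop); 1.57 = level, outwards; 2.45 = raised, the limit. Starts open at 1.5 to 2.2 rad.
- clip_1_lip (a point): Middle of the rounded thumb lip (6 mm thick) at the free edge of clip 1, 37 mm from its hinge; y along the hinge, z along the flap to the hinge, x out of its outer face. Above about 1.1 rad the clip stays where it is left; pushed down and in it resists (2 to 4 N at the lip), then snaps shut by itself below about 0.25 rad, if the lid is seated.
- clip_2 (a joint): Angle of orange side clip 2, on the +y long edge: a flap 46 mm wide, 4 mm thick, 40 mm long, hinged on the lid along its edge through (0, +64, +10) mm from lid_seat in the lid's axes. 0 = shut, hanging straight down, catch under the rim (hard stop); 1.57 = level, outwards; 2.45 = raised, the limit. Starts open at 1.5 to 2.2 rad.
- clip_2_lip (a point): Middle of the rounded thumb lip (6 mm thick) at the free edge of clip 2, 37 mm from its hinge; y along the hinge, z along the flap to the hinge, x out of its outer face. Above about 1.1 rad the clip stays where it is left; pushed down and in it resists (2 to 4 N at the lip), then snaps shut by itself below about 0.25 rad, if the lid is seated.
- clip_3 (a joint): Angle of orange side clip 3, at the -x end (short edge): a flap 46 mm wide, 4 mm thick, 40 mm long, hinged on the lid along its edge through (-84, 0, +10) mm from lid_seat in the lid's axes. 0 = shut, hanging straight down, catch under the rim (hard stop); 1.57 = level, outwards; 2.45 = raised, the limit. Starts open at 1.5 to 2.2 rad.
- clip_3_lip (a point): Middle of the rounded thumb lip (6 mm thick) at the free edge of clip 3, 37 mm from its hinge; y along the hinge, z along the flap to the hinge, x out of its outer face. Above about 1.1 rad the clip stays where it is left; pushed down and in it resists (2 to 4 N at the lip), then snaps shut by itself below about 0.25 rad, if the lid is seated.
- clip_4 (a joint): Angle of orange side clip 4, on the -y long edge: a flap 46 mm wide, 4 mm thick, 40 mm long, hinged on the lid along its edge through (0, -64, +10) mm from lid_seat in the lid's axes. 0 = shut, hanging straight down, catch under the rim (hard stop); 1.57 = level, outwards; 2.45 = raised, the limit. Starts open at 1.5 to 2.2 rad.
- clip_4_lip (a point): Middle of the rounded thumb lip (6 mm thick) at the free edge of clip 4, 37 mm from its hinge; y along the hinge, z along the flap to the hinge, x out of its outer face. Above about 1.1 rad the clip stays where it is left; pushed down and in it resists (2 to 4 N at the lip), then snaps shut by itself below about 0.25 rad, if the lid is seated.
- screwdriver: Red-handled screwdriver 160 mm long lying on the bench (origin under its middle); a bystander.
- tape: Roll of yellow tape 68 mm across, 19 mm tall, lying flat (origin at the centre of its underside); a bystander.
- drive: Laptop disk drive, flat silver box 100 x 70 x 10 mm (origin at the centre of its underside); a bystander.
- multimeter: Yellow and black multimeter 140 x 72 x 40 mm lying on its back (origin at the centre of its underside); a bystander.
- screw_jar: Glass jar with a black lid, 54 mm across, 62 mm tall (origin at the centre of its underside); a bystander.
- glue_gun: Teal glue gun lying on its side, about 210 x 120 x 36 mm (origin under the middle of its barrel); a bystander.
- psu_box: Small grey box with a green connector, 85 x 65 x 40 mm (origin at the centre of its underside); a bystander.

How it is judged:
On the way:
1. the lid is seated on the rim with all four clips still open (z of lid_seat in the frame of box_rim between -0.003 and 0.0025 m and horizontal distance between lid_seat and box_rim below 0.006 m and angle between the x axis of lid_seat and the x axis of box_rim, either way round below 0.07 rad and value of joint each of clip_1, clip_2, clip_3, clip_4 above 0.6 rad), for 0.2 s.
At the end, for the whole second after the job is handed in: The lid is seated on the box (underside within 2.5 mm of the rim, centred within 6 mm, long sides parallel within 0.07 rad), all four clips are shut (each below 0.12 rad), and the box stands upright on the bench within 80 mm of where it stood (z of lid_seat in the frame of box_rim between -0.003 and 0.0025 m and horizontal distance between lid_seat and box_rim below 0.006 m and angle between the x axis of lid_seat and the x axis of box_rim, either way round below 0.07 rad and value of joint each of clip_1, clip_2, clip_3, clip_4 below 0.12 rad and distance of box_rim from where it was at the start of the episode below 0.08 m and angle between box_rim's own z axis and vertical below 0.03 rad and height (world z) of box_rim below 0.088 m); the robot touches nothing.
It fails at once if a bystander is pushed more than 40 mm (distance of any of screwdriver, tape, drive, multimeter, screw_jar, glue_gun, psu_box from where it was at the start of the episode above 0.04 m).
It also fails if it takes over 64 s, if anything falls off the work surface, if the arm or the gripper's body presses on something with over 40 N, if the wrist force passes 120 N, or if a joint passes its speed limit or range.

## Working session

There is one attempt and no reset: what is moved stays moved. The work goes in short steps, each a Python script; the robot and the scene stay as the last script left them, time stands still between calls to the robot, and variables do not carry over. Pictures are saved under pics/ and viewed, and the job is handed in when it is done.

```bash
ls; mkdir -p pics
python3 - <<'E'
from bench import r,hand,ik,optics
import cv2,pickle
for n in ["scene","top"]:
    p=optics.capture(n); pickle.dump(p,open(f"{n}0.pkl","wb"))
    cv2.imwrite(f"pics/{n}0.png",cv2.resize(p["frame"][:,:,::-1],None,fx=1.5,fy=1.5))
    print(n,p["fx"],p["eye"],p["orientation"])
    for t in ["box","box_rim","lid_seat","lid_handle","clip_1_lip","screwdriver","tape","drive","multimeter","screw_jar","glue_gun","psu_box"]:
        print(t,[(d["point"],round(d["conf"],2)) for d in optics.mark_of(p,t)][:5])
print(r.current_time_s(),r.current_tcp_rot())
E
```

```text
pics
scene 350.79357295019173 [1.10911225 0.63478676 0.63459155] [-0.93708946 -2.34610077  1.24326122]
box [([0.5728, -0.1827, 0.0047], 0.79)]
box_rim [([0.5785, -0.1806, 0.0791], 0.95)]
lid_seat [([0.5597, 0.1433, 0.0126], 0.58)]
lid_handle [([0.5722, -0.1805, -0.0009], 0.62)]
clip_1_lip [([0.6744, 0.1286, 0.0369], 0.43)]
screwdriver [([0.3859, 0.0358, -0.0011], 0.57)]
tape [([0.7458, -0.0304, -0.0016], 0.88)]
drive [([0.444, -0.3498, 0.0053], 0.67), ([0.6758, 0.1287, 0.0396], 0.56)]
multimeter [([0.7041, -0.3452, -0.0053], 0.6), ([0.5733, -0.1809, -0.0004], 0.23)]
screw_jar [([0.7228, 0.3261, 0.001], 0.64), ([0.3848, 0.4071, -0.0004], 0.17)]
glue_gun [([0.3838, 0.4067, 0.0005], 0.96)]
psu_box [([0.7596, 0.1633, -0.0023], 0.72), ([0.3871, 0.0352, -0.0002], 0.38)]
top 414.47225373564487 [0.39378044 0.01880889 1.31939565] [-2.1527868   2.12418039 -0.13499938]
box [([0.5755, -0.1806, 0.0021], 0.73)]
box_rim [([0.5805, -0.1834, 0.0826], 0.62)]
lid_seat [([0.4478, 0.1583, 0.0399], 0.68), ([0.5597, 0.1422, 0.0049], 0.66), ([0.5735, -0.1816, 0.0007], 0.18)]
lid_handle [([0.5599, 0.1426, 0.045], 0.83)]
clip_1_lip [([0.6687, 0.1237, 0.0455], 0.62)]
screwdriver [([0.3885, 0.0335, -0.0001], 0.67), ([0.5594, 0.1428, 0.0445], 0.15)]
tape [([0.7494, -0.0267, 0.0014], 0.53)]
drive [([0.7458, -0.028, 0.0003], 0.64), ([0.4429, -0.3509, -0.0012], 0.62)]
multimeter [([0.3895, 0.0323, -0.0021], 0.69), ([0.7042, -0.3419, -0.0051], 0.55)]
screw_jar [([0.7273, 0.3224, 0.0012], 0.54)]
glue_gun [([0.3875, 0.4047, 0.0016], 0.65)]
psu_box [([0.5724, 0.2407, 0.0287], 0.27)]
1.3 [-3.11729529e+00 -3.89771829e-01 -2.41601397e-05]
```

View pics/scene0.png

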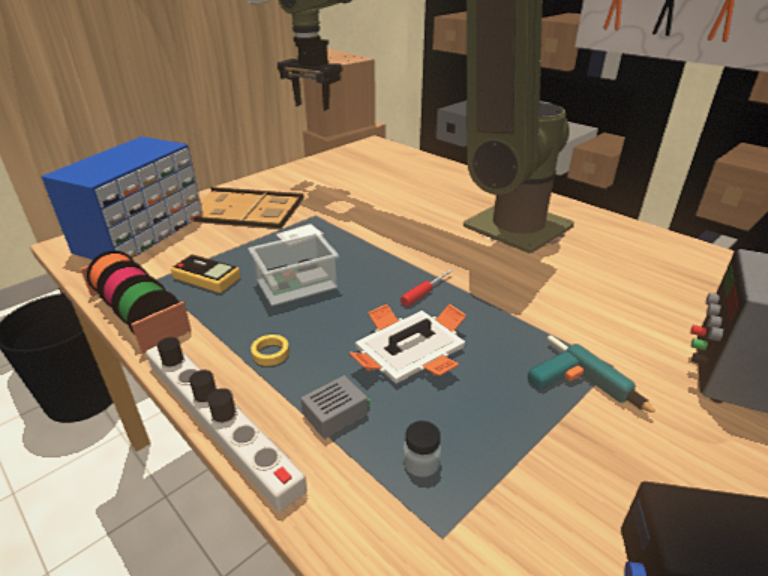

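View pics/top0.png

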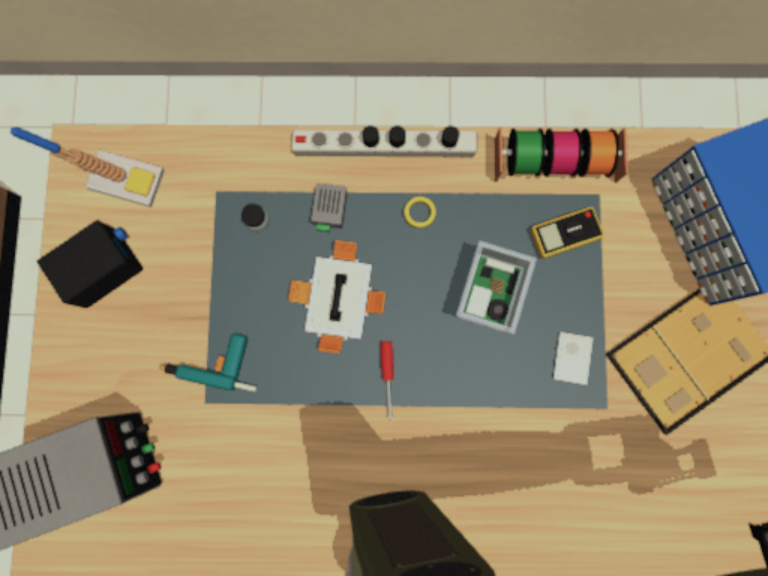

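Both views show the lid at about (340,298) in the top picture and the open box at about (497,287). They also show clear space around both. Next I'll get precise poses from the depth.

```bash
cat > h.py <<'E'
import numpy as np,cv2,pickle
from scipy.spatial.transform import Rotation as R
def cloud(p):
    z=p["range_z"].astype(float); v,u=np.mgrid[:384,:512]
    P=np.stack([(u-p["cx"])/p["fx"]*z,(v-p["cy"])/p["fy"]*z,z],-1)
    W=P@R.from_rotvec(p["orientation"]).as_matrix().T+p["eye"]
    W[z==0]=np.nan
    return W
def rect(xy):
    (c,s,a)=cv2.minAreaRect((xy*1000).astype(np.float32))
    if s[0]<s[1]: a+=90; s=s[::-1]
    a=(a+90)%180-90
    return np.array(c)/1000,np.array(s),a
E
python3 - <<'E'
from h import *
for n in ["scene","top"]:
    p=pickle.load(open(n+"0.pkl","rb")); W=cloud(p); c=p["frame"].astype(int)
    x,y,z=W[...,0],W[...,1],W[...,2]
    b=(abs(x-.576)<.12)&(abs(y+.182)<.12)
    print(n,"bench z",np.nanmedian(z[(abs(x-.6)<.03)&(abs(y-.0)<.05)]))
    print(np.histogram(z[b],bins=np.arange(-.01,.11,.01)))
    m=b&(z>.074)&(z<.094)
    print("rim n",m.sum(),np.median(z[m]),rect(W[m][:,:2]))
    l=(abs(x-.56)<.13)&(abs(y-.143)<.13)
    orange=(c[...,0]>c[...,2]+70)
    m=l&~orange&(z>.012)&(z<.03)&(c.min(-1)>110)
    print("lid",m.sum(),np.median(z[m]),rect(W[m][:,:2]))
    m=l&~orange&(z>.042)&(z<.06)&(c.max(-1)<110)
    print("handle",m.sum(),np.median(z[m]),rect(W[m][:,:2]))
    m=l&orange&(z>.012)
    k,L,st,_=cv2.connectedComponentsWithStats(m.astype(np.uint8))
    for i in range(1,k):
        if st[i,4]>8:
            q=W[L==i]; print("clip",st[i,4],q.mean(0).round(4),q[:,2].min().round(3),q[:,2].max().round(3))
E
```

```text
scene bench z 0.001751860831671892
(array([ 101, 1532,  167,  220,  304,  242,  261,  249,  211,  416,    0]), array([-0.01,  0.  ,  0.01,  0.02,  0.03,  0.04,  0.05,  0.06,  0.07,
        0.08,  0.09,  0.1 ]))
rim n 524 0.08366405860476978 (array([ 0.57604523, -0.17961026]), array([160.39012146, 128.47210693]), -17.160781860351562)
lid 1538 0.022935656999134912 (array([0.5608783 , 0.14349478]), array([171.48216248, 132.9315033 ]), -7.615234375)
handle 166 0.051688750520607396 (array([0.56200824, 0.1443454 ]), array([86.04683685, 14.56971741]), -8.844917297363281)
clip 90 [0.4526 0.0449 0.0214] 0.012 0.029
clip 200 [0.5508 0.0642 0.031 ] 0.018 0.045
clip 207 [0.4623 0.1559 0.0319] 0.018 0.047
clip 128 [0.661  0.1337 0.0335] 0.021 0.045
clip 181 [0.5719 0.2244 0.0261] 0.014 0.034
top bench z 0.001762873141728738
(array([ 777, 2651,  196,  678,  511,   52,   38,   48,   63,  586,   15]), array([-0.01,  0.  ,  0.01,  0.02,  0.03,  0.04,  0.05,  0.06,  0.07,
        0.08,  0.09,  0.1 ]))
rim n 645 0.08474199574681518 (array([ 0.57989551, -0.18260785]), array([161.89213562, 121.03752899]), -17.357986450195312)
lid 1744 0.02323892374786407 (array([0.56207458, 0.13953604]), array([174.67527771, 131.11488342]), -5.8570404052734375)
handle 122 0.05339408519445177 (array([0.56190741, 0.13962759]), array([89.49072266, 13.91697502]), -7.050926208496094)
clip 174 [0.66   0.1285 0.0316] 0.016 0.047
clip 186 [0.572  0.2216 0.0263] 0.017 0.038
clip 166 [0.5516 0.0616 0.031 ] 0.014 0.046
clip 158 [0.4635 0.153  0.0337] 0.019 0.05
clip 99 [0.4481 0.0374 0.024 ] 0.016 0.032
```

```bash
cat >> h.py <<'E'
def down(yaw): # deg
    return (R.from_euler('z',yaw,degrees=True)*R.from_euler('x',np.pi)).as_rotvec()
E
python3 - <<'E'
from h import *
from bench import r,hand,ik,optics
yaw=-7.5; c=np.array([.562,.142])
for a in (yaw,yaw+180,yaw-180): print(a,ik([*c,.12],down(a)))
hand.grip(.6,20)
r.move_pose([*c,.12],down(yaw))
r.move_straight([*c,.028],vel=.08,until_force=4)
print(r.current_ee_pos(),r.current_contact_force(),r.current_qpos())
hand.grip(0,40); print(r.current_gripper_width(), r.current_contact_force())
p=optics.capture("scene"); cv2.imwrite("pics/s1.png",cv2.resize(p["frame"][100:,150:400,::-1],None,fx=2.,fy=2.))
print(r.current_time_s())
E
```

```text
-7.5 [0.15488915 0.02606037 1.87844271 0.         1.23708958 1.85658517]
172.5 [ 0.15488915  0.02606037  1.87844271  0.          1.23708958 -1.28500748]
-187.5 [ 0.15488915  0.02606037  1.87844271  0.          1.23708958 -1.28500748]
[0.56265919 0.14208979 0.02878544] [-0.88365268  1.06632104 -0.74743214] [ 1.54881109e-01  1.28580464e-01  1.93714210e+00 -3.01235652e-05
  1.07446536e+00  1.85661584e+00]
0.13662226087560425 [-0.40009784  0.23161852 -0.46477333]
7.325
```

View pics/s1.png

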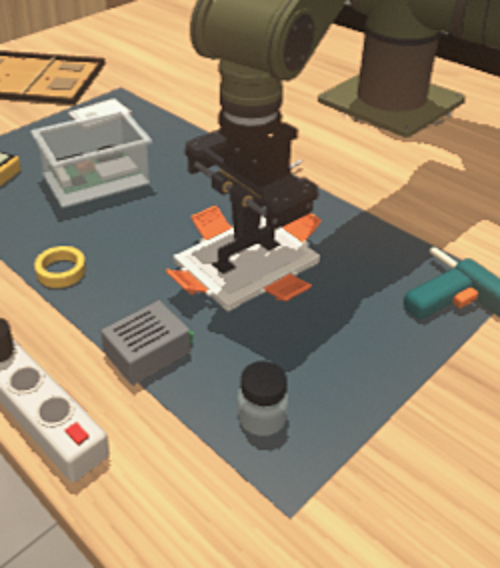

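```bash
cat >> h.py <<'E'
from scipy.optimize import minimize
def rsd(q,hx,hy):
    d=np.abs(q)-[hx,hy]; return np.linalg.norm(np.maximum(d,0),axis=1)+np.minimum(d.max(1),0)
def loc(xy,t):
    c,s=np.cos(t[2]),np.sin(t[2]); d=xy-t[:2]; return np.c_[d[:,0]*c+d[:,1]*s,-d[:,0]*s+d[:,1]*c]
def fitring(xy,t0):
    f=lambda t: np.minimum(np.abs(rsd(loc(xy,t),.075,.055)),.012).mean()*1e3
    best=None
    for k in range(3):
        o=minimize(f,t0,method="Nelder-Mead",options=dict(initial_simplex=np.array(t0)+np.vstack([np.zeros(3),np.diag([.004,.004,.05])]),xatol=1e-5,fatol=1e-6)); t0=o.x
    return o.x,o.fun
E
python3 - <<'E'
from h import *
from bench import r,hand,ik,optics
for n in ["scene","top"]:
    p=pickle.load(open(n+"0.pkl","rb")); W=cloud(p)
    x,y,z=W[...,0],W[...,1],W[...,2]
    for lo in (.078,.081):
        m=(abs(x-.576)<.12)&(abs(y+.182)<.12)&(z>lo)&(z<.092)
        print(n,m.sum(),fitring(W[m][:,:2],[.577,-.181,-.3]))
r.move_straight([.5626,.142,.17],vel=.15)
print(r.current_contact_force(),r.current_gripper_width())
r.move_pose([.578,-.181,.17],down(-17.3))
print(r.current_ee_pos(),r.current_tcp_rot())
for n in ["scene","top"]:
    p=optics.capture(n); pickle.dump(p,open(f"{n}2.pkl","wb"))
    cv2.imwrite(f"pics/{n}2.png",cv2.resize(p["frame"][100:350,150:400,::-1],None,fx=2.3,fy=2.3))
print(r.current_time_s())
E
```

```text
scene 458 (array([ 0.57801549, -0.17704906, -0.29710403]), np.float64(3.068030876214789))
scene 386 (array([ 0.57758881, -0.17751321, -0.29656507]), np.float64(3.2060374200376462))
top 617 (array([ 0.57937756, -0.1822493 , -0.29695537]), np.float64(2.711703215654404))
top 578 (array([ 0.57913255, -0.18239625, -0.29547865]), np.float64(2.6408979462628177))
[-0.89629913 -0.29675839 -2.60727065] 0.13609429921195274
[ 0.57808485 -0.17993826  0.16971899] [-3.10537288e+00  4.70800584e-01  6.92316852e-04]
9.75
```

View pics/scene2.png

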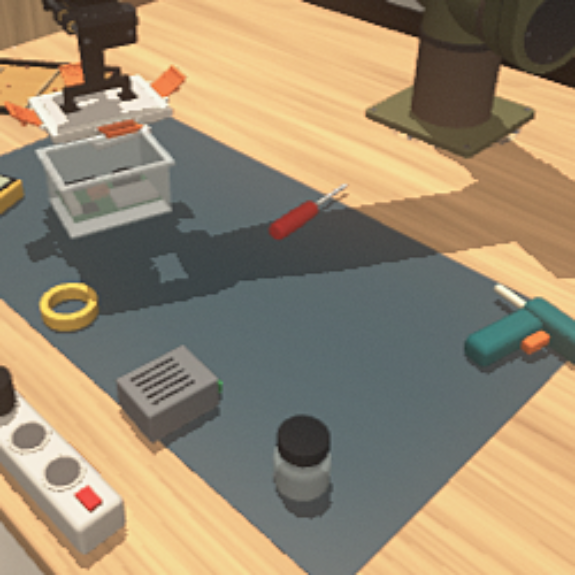

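View pics/top2.png

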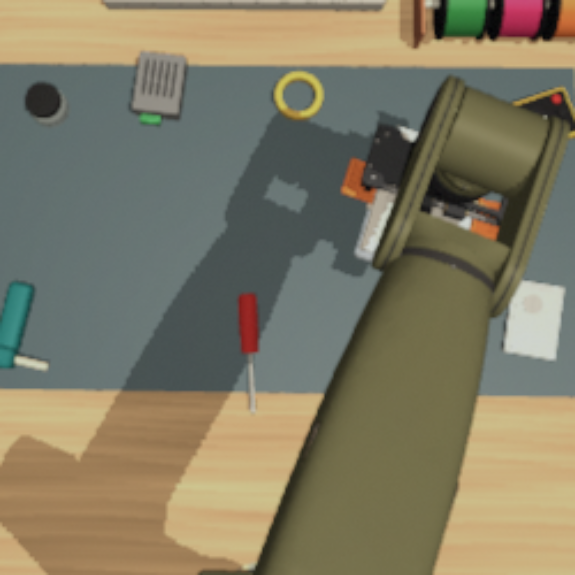

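Run:
```python
from h import *
p=pickle.load(open("scene2.pkl","rb")); W=cloud(p); c=p["frame"].astype(int)
x,y,z=W[...,0],W[...,1],W[...,2]
orange=(c[...,0]>c[...,2]+60)
near=(abs(x-.578)<.13)&(abs(y+.18)<.13)
print(np.histogram(z[near&~orange],bins=np.arange(.07,.24,.01)))
m=near&~orange&(z>.14)&(z<.172)&(c.min(-1)>110)
q=loc(W[m][:,:2],[.578,-.180,-.302])
print(m.sum(),np.median(z[m]),rect(W[m][:,:2]))
print(np.percentile(q,[0,1,2,5,95,98,99,100],axis=0)*1e3)
m2=near&~orange&(z>.155)&(z<.172)&(c.min(-1)>110)
print(m2.sum(),rect(W[m2][:,:2]),np.median(z[m2]))
img=np.zeros((384,512,3),np.uint8);img[m]=(255,255,255);img[m2]=(0,0,255)
big=cv2.resize(np.hstack([img[110:200,150:250],p["frame"][110:200,150:250,::-1]]),None,fx=4,fy=4,interpolation=0);cv2.imwrite("pics/m2.png",big)
# handle
mh=near&(z>.172)&(z<.2)&(c.max(-1)<100); print("handle+grip",mh.sum())
m=near&~orange&(z>.076)&(z<.092)
print("rim",m.sum(),fitring(W[m][:,:2],[.578,-.18,-.3]))
```

```text
(array([216, 360,   0,   0,   0,   0,   0,  15,  84, 846,  30,  70,  83,
        26,  31,  28]), array([0.07, 0.08, 0.09, 0.1 , 0.11, 0.12, 0.13, 0.14, 0.15, 0.16, 0.17,
       0.18, 0.19, 0.2 , 0.21, 0.22, 0.23]))
879 0.16484586459998002 (array([ 0.57779297, -0.17338925]), array([167.23875427, 126.44139099]), -18.225196838378906)
[[-85.39310785 -58.1944301 ]
 [-79.89321665 -53.339139  ]
 [-78.30740574 -50.67653746]
 [-74.53639396 -40.82082024]
 [ 74.1293353   60.84697199]
 [ 76.61753854  62.18755443]
 [ 77.26210591  63.73472239]
 [ 81.80872309  69.85126164]]
848 (array([ 0.57779297, -0.17338925]), array([167.23875427, 126.44139099]), -18.225196838378906) 0.16490311043960143
handle+grip 169
rim 439 (array([ 0.57817204, -0.17659148, -0.30186032]), np.float64(2.736790614904614))
```

View pics/m2.png

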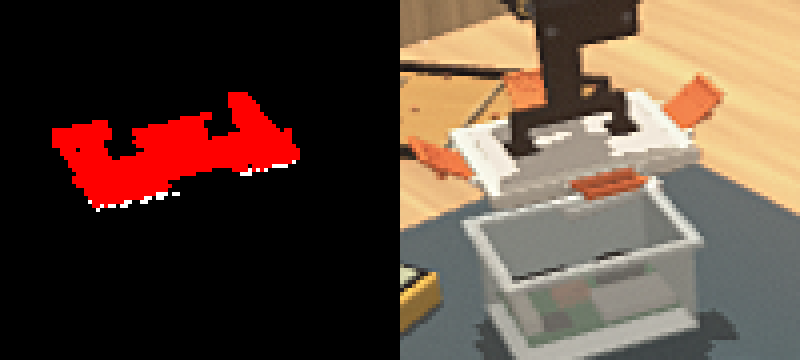

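Run:
```python
from h import *
from bench import r,hand,ik,optics
o=down(-17.15)
r.move_straight([.5785,-.1798,.12],vel=.1,orientation=o)
print(r.current_ee_pos(),r.current_contact_force())
s=r.move_straight([.5785,-.1798,.1025],vel=.02,until_force=8)
print(s,r.current_ee_pos(),r.current_contact_force(),r.current_wrist_torque())
p=optics.capture("scene"); pickle.dump(p,open("scene3.pkl","wb"))
cv2.imwrite("pics/s3.png",cv2.resize(p["frame"][110:230,140:290,::-1],None,fx=4,fy=4))
print(r.current_time_s())
```

```text
[ 0.57863995 -0.17977405  0.11999061] [-0.3991571  -0.03214561 -2.05883901]
False [ 0.57860784 -0.17985409  0.10299923] [-2.50868863  0.24432786  1.43081495] [ 0.19929157  0.48313346 -0.01464332]
11.475
```

View pics/s3.png

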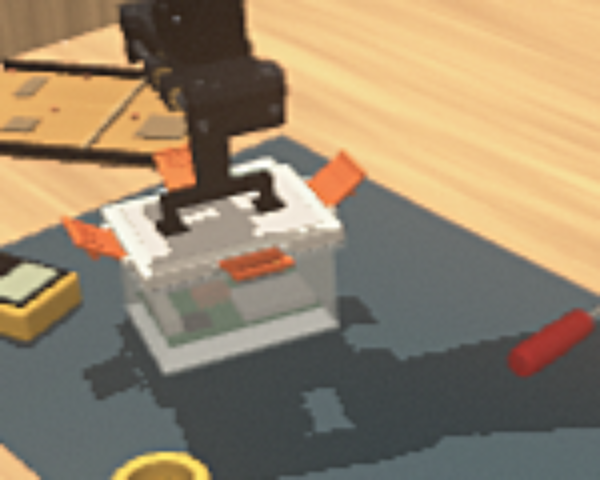

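The lid looks seated: plate flush on the rim, with the TCP at the predicted height. I'll release it, pull back and check the height and the clip angles.

```bash
cat >> h.py <<'E'
def clips(p):
    W=cloud(p); c=p["frame"].astype(int); x,y,z=W[...,0],W[...,1],W[...,2]
    orange=(c[...,0]>c[...,2]+60)&(c[...,0]>c[...,1]+40)
    m=(abs(x-.578)<.14)&(abs(y+.18)<.14)&(z>.04)&orange
    q=np.c_[loc(W[m][:,:2],BOX),W[m][:,2]-.094]
    for i,(k,s,h) in enumerate([(0,1,.084),(1,1,.064),(0,-1,.084),(1,-1,.064)]):
        o=s*q[:,k]-h; sel=(o>-.012)&(np.abs(q[:,1-k])<.028)
        if sel.sum()>3:
            a=np.arctan2(o[sel],-q[sel,2]); rr=np.hypot(o[sel],q[sel,2]); f=rr>.015
            if f.sum(): print("clip",i+1,f.sum(),"ang med",np.median(a[f]).round(2),"rmax",rr.max().round(3))
def lid(p):
    W=cloud(p); c=p["frame"].astype(int); x,y,z=W[...,0],W[...,1],W[...,2]
    m=(abs(x-.578)<.12)&(abs(y+.18)<.12)&(z>.09)&(z<.108)&(c.min(-1)>110)
    q=np.c_[W[m][:,:2]-BOX[:2],np.ones(m.sum())]
    print("lid",m.sum(),rect(W[m][:,:2]),"z",np.median(z[m]).round(4),"plane",np.linalg.lstsq(q,z[m],rcond=None)[0].round(4))
BOX=[.5785,-.1797,-.2993]
E
python3 - <<'E'
from h import *
from bench import r,hand,ik,optics
hand.grip(.6)
print(r.current_ee_pos(),r.current_contact_force())
r.move_straight([.5785,-.1798,.17],vel=.2)
r.move_pose([.45,.0,.25],down(-17.15))
for n in ["scene","top"]:
    p=optics.capture(n); pickle.dump(p,open(f"{n}4.pkl","wb"))
    cv2.imwrite(f"pics/{n}4.png",cv2.resize(p["frame"][110:260,140:380,::-1],None,fx=3,fy=3))
    lid(p); clips(p)
print(r.current_time_s())
E
```

```text
[ 0.578516  -0.1797971  0.1024811] [-0.12798812 -0.30122955  0.21247291]
lid 858 (array([ 0.57940692, -0.17011131]), array([178.10398865, 172.44132996]), 71.22975158691406) z 0.0982 plane [-0.0079 -0.0129  0.0982]
clip 1 55 ang med 2.32 rmax 0.039
clip 2 64 ang med 1.91 rmax 0.044
clip 3 80 ang med 2.23 rmax 0.043
clip 4 96 ang med 2.21 rmax 0.041
lid 1949 (array([ 0.57955139, -0.18152466]), array([173.06228638, 133.2628479 ]), -16.83844757080078) z 0.0984 plane [ 0.0012 -0.0016  0.0984]
clip 1 133 ang med 2.25 rmax 0.042
clip 2 118 ang med 1.95 rmax 0.041
clip 3 104 ang med 2.31 rmax 0.044
clip 4 135 ang med 2.18 rmax 0.043
13.9
```

View pics/scene4.png

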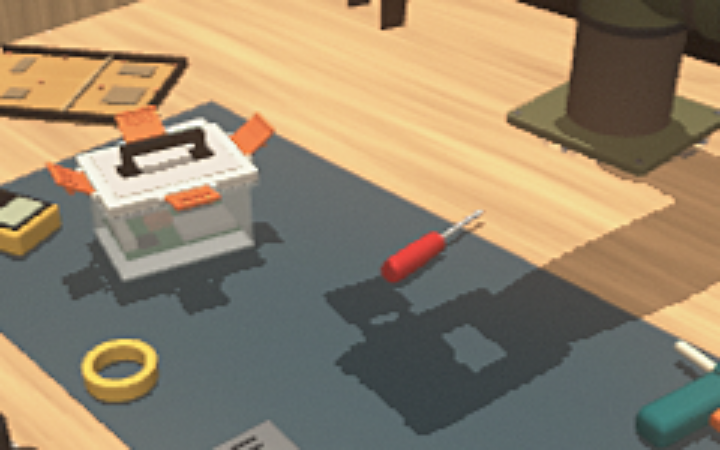

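View pics/top4.png

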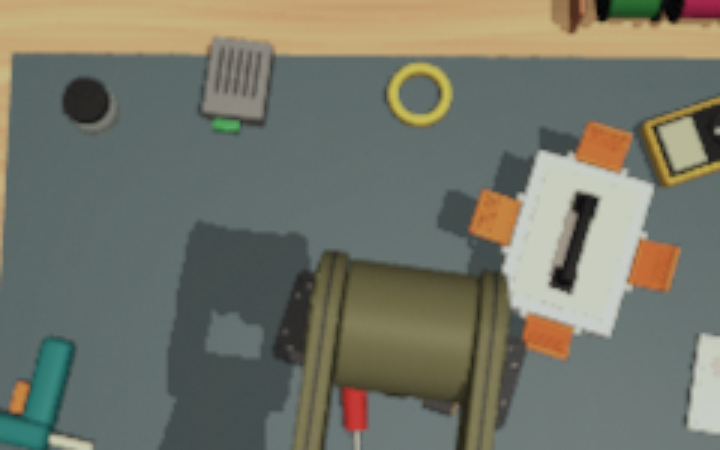

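Both cameras show the plate flat at 98 mm, which is flush, with all four clips raised to about 1.9–2.3 rad. I'll flip clip 1 first.

```bash
cat >> h.py <<'E'
def flip(i,r,end=.03,z0=.094):
    k,s,h=[(0,1,.084),(1,1,.064),(0,-1,.084),(1,-1,.064)][i-1]
    yaw=BOX[2]+(0 if k==0 else np.pi/2)+(0 if s>0 else np.pi)
    d=np.array([np.cos(yaw),np.sin(yaw)])
    W=lambda rad,z: np.r_[np.array(BOX[:2])+d*(h+rad),z0+z]
    from bench import ik
    best=None
    for a in (yaw,yaw+np.pi,yaw-np.pi):
        q=ik(W(.031,.07),down(np.degrees(a)))
        if q is not None:
            c=np.abs(np.array(q)-r.current_qpos()).max()
            if best is None or c<best[0]-.05: best=(c,a)
    o=down(np.degrees(best[1])); print("yaw",best)
    r.move_pose(W(.031,.09),o)
    r.move_straight(W(.031,.03),vel=.2)
    r.move_straight(W(.031,.006),vel=.08)
    r.move_straight(W(.044,.004),vel=.08)
    L=.037
    for th in [1.35,1.1,.85,.6,.4,.2,end]:
        w=np.clip((1-th)/.5,0,1)
        er=L*np.sin(th)+.003*np.cos(th)*(1-w)+.003*w
        ez=-L*np.cos(th)+.003*np.sin(th)-.005*w
        f=r.move_straight(W(er+.010,ez),vel=.06,until_force=14)
        e=np.array(r.current_ee_pos())-W(er+.010,ez)
        print(th,f,np.round(r.current_contact_force(),1),(e*1e3).round(1))
        if f: break
    p=r.current_ee_pos()
    r.move_straight(W(.045,p[2]-z0),vel=.1)
    r.move_straight(W(.045,.09),vel=.25)
    print("t",r.current_time_s())
E
python3 - <<'E'
from h import *
from bench import r,hand,ik,optics
hand.grip(0,20)
r.move_pose([.66,-.12,.22],down(-17.15))
flip(1,r)
p=optics.capture("scene"); pickle.dump(p,open("scene5.pkl","wb"))
cv2.imwrite("pics/s5.png",cv2.resize(p["frame"][110:260,140:380,::-1],None,fx=3,fy=3))
lid(p); clips(p)
E
```

```text
yaw (np.float64(0.13980655553738872), -0.2993)
1.35 False [-0.4  0.1  0.8] [-0.7  0.3 -1.1]
1.1 False [0.2 0.3 1. ] [-0.7  0.3 -0.9]
0.85 False [ 5.5 -1.6  2.7] [ 2.7 -1.   2. ]
0.6 False [ 9.9 -1.9  2.7] [ 5.1 -1.8  3.7]
0.4 False [ 8.7 -1.8  1.5] [ 4.3 -1.6  2.8]
0.2 False [ 7.8 -1.6  1.6] [ 3.6 -1.3  2.2]
0.03 False [ 7.1 -2.8 -0. ] [ 3.4 -1.3  2.1]
t 20.8333
lid 836 (array([ 0.55064624, -0.16019153]), array([172.3657074 , 160.04592896]), -14.46063232421875) z 0.0981 plane [-0.0086 -0.0155  0.098 ]
clip 1 7 ang med 2.89 rmax 0.145
clip 2 24 ang med 1.91 rmax 0.042
clip 3 110 ang med 1.82 rmax 0.07
clip 4 34 ang med 2.23 rmax 0.04
```

View pics/s5.png

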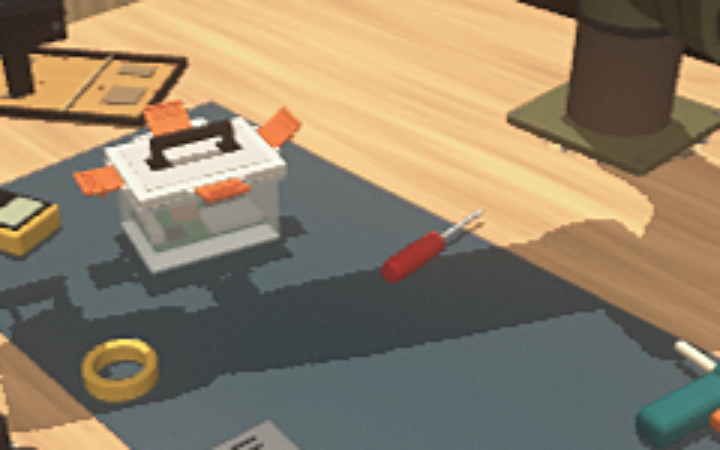

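Clip 1 only went down to about level. The fingertip passed outboard of the lip, then slid the box towards the robot by about 3 cm (its lid is now around (195,155) in the crop). I'll re-measure and put the fingertip's centre on the lip instead of its edge.

```bash
cat >> h.py <<'E'
def fitlid(p,c0):
    W=cloud(p); c=p["frame"].astype(int); x,y,z=W[...,0],W[...,1],W[...,2]
    orange=(c[...,0]>c[...,2]+60)
    m=(abs(x-c0[0])<.13)&(abs(y-c0[1])<.13)&(z>.09)&(z<.106)&~orange&(c.min(-1)>110)
    m=cv2.morphologyEx(m.astype(np.uint8),cv2.MORPH_OPEN,np.ones((3,3)))>0
    r_=rect(W[m][:,:2]); h=(abs(x-c0[0])<.1)&(abs(y-c0[1])<.1)&(z>.118)&(z<.135)&(c.max(-1)<110)
    print("lid",m.sum(),r_,"z",np.median(z[m]).round(4),"handle",h.sum(),rect(W[h][:,:2]) if h.sum()>10 else None)
E
python3 - <<'E'
from h import *
from bench import r,hand,ik,optics
for f in ("scene4","top4"): fitlid(pickle.load(open(f+".pkl","rb")),[.5785,-.18])
fitlid(pickle.load(open("scene5.pkl","rb")),[.55,-.17])
r.move_pose([.50,.05,.25],down(-17.15))
for n in ["scene","top"]:
    p=optics.capture(n); pickle.dump(p,open(f"{n}6.pkl","wb")); fitlid(p,[.55,-.17])
    cv2.imwrite(f"pics/{n}6.png",cv2.resize(p["frame"][110:260,140:380,::-1],None,fx=3,fy=3))
print(r.current_time_s())
E
```

```text
lid 811 (array([ 0.57729321, -0.17337048]), array([165.71380615, 129.6481781 ]), -16.873313903808594) z 0.0982 handle 115 (array([ 0.57936621, -0.17536626]), array([86.39020538, 13.67608261]), -20.751205444335938)
lid 1909 (array([ 0.57772052, -0.17801544]), array([166.25065613, 126.04344177]), -17.449203491210938) z 0.0984 handle 138 (array([ 0.57730511, -0.18048024]), array([86.72341156, 14.35801888]), -16.96770477294922)
lid 788 (array([ 0.54634827, -0.16543103]), array([167.79931641, 126.01766968]), -17.835220336914062) z 0.0982 handle 119 (array([ 0.54747308, -0.16682745]), array([86.66133881, 16.73070335]), -14.407081604003906)
lid 800 (array([ 0.54685455, -0.16506656]), array([166.6781311 , 129.60165405]), -18.174034118652344) z 0.0982 handle 114 (array([ 0.54797754, -0.16657741]), array([85.96401215, 13.5535059 ]), -15.141799926757812)
lid 1967 (array([ 0.54789783, -0.16940706]), array([166.90692139, 125.59520721]), -16.867904663085938) z 0.0984 handle 140 (array([ 0.5473551 , -0.17152548]), array([86.65084076, 14.14496994]), -16.659164428710938)
22.275
```

View pics/top6.png

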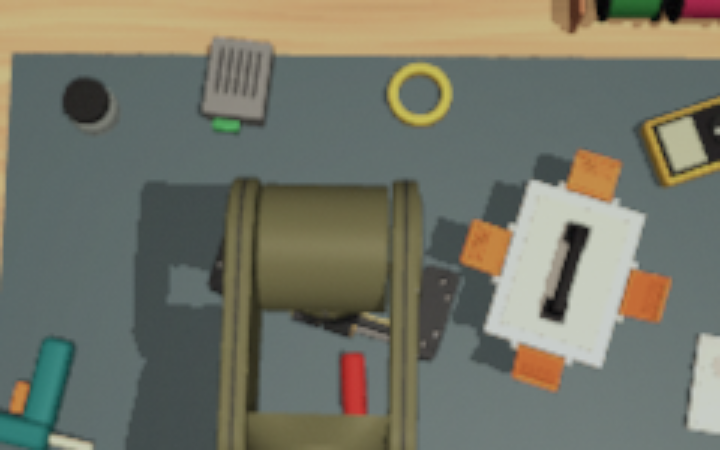

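```bash
python3 - <<'E'
s=open('h.py').read()
s=s.replace("W(.044,.004)","W(.040,.004)").replace("[1.35,1.1,.85,.6,.4,.2,end]","[1.35,1.1,.85,.6,.4,.25,.1,0.]").replace("W(er+.010,ez)","W(er+hw,ez)").replace("z0=.094)","z0=.094,hw=.004)").replace("vel=.06,until_force=14","vel=.06,until_force=8")
s=s.replace("        if f: break","        fh=-d@np.array(r.current_contact_force())[:2]*-1; print('  out force',fh.round(1))\n        if th<.9 and fh>7: break")
s+="\nBOX=[.5486,-.1709,-.297]\n"
open('h.py','w').write(s)
E
python3 - <<'E'
from h import *
from bench import r,hand,ik,optics
r.move_pose([.62,-.12,.22],down(-17.15))
flip(1,r)
p=optics.capture("scene"); pickle.dump(p,open("scene7.pkl","wb"))
cv2.imwrite("pics/s7.png",cv2.resize(p["frame"][110:260,140:380,::-1],None,fx=3,fy=3))
fitlid(p,[.55,-.17]); clips(p)
E
```

```text
yaw (np.float64(0.15867442944736554), -0.297)
1.35 False [ 0.6  0.9 -0.7] [-0.7  0.3 -1.1]
  out force 0.3
1.1 False [-0.2 -1.1  0.6] [-0.7  0.2 -0.9]
  out force 0.1
0.85 False [-0.1  1.2  0.2] [-0.6  0.3 -0.8]
  out force -0.4
0.6 False [-0.1 -1.1 -0.2] [-0.7  0.3 -0.6]
  out force 0.2
0.4 False [ 3.8 -1.   0.3] [ 0.6 -0.2  0.3]
  out force 3.9
0.25 False [ 0.6 -0.3  0.3] [-0.7  0.2 -0.2]
  out force 0.6
0.1 False [ 2.4 -0.7 -0.2] [-0.  -0.1  0.1]
  out force 2.5
0.0 False [ 5.6 -2.6 -0.6] [ 1.5 -0.5  0.8]
  out force 6.1
t 28.2833
lid 787 (array([ 0.54380145, -0.16323964]), array([166.64195251, 129.00576782]), -18.415191650390625) z 0.0982 handle 115 (array([ 0.5471817 , -0.16552962]), array([84.32646942, 15.09903526]), -16.750396728515625)
clip 1 37 ang med -0.14 rmax 0.144
clip 2 58 ang med 1.89 rmax 0.042
clip 3 72 ang med 2.15 rmax 0.045
clip 4 86 ang med 2.23 rmax 0.04
```

View pics/s7.png

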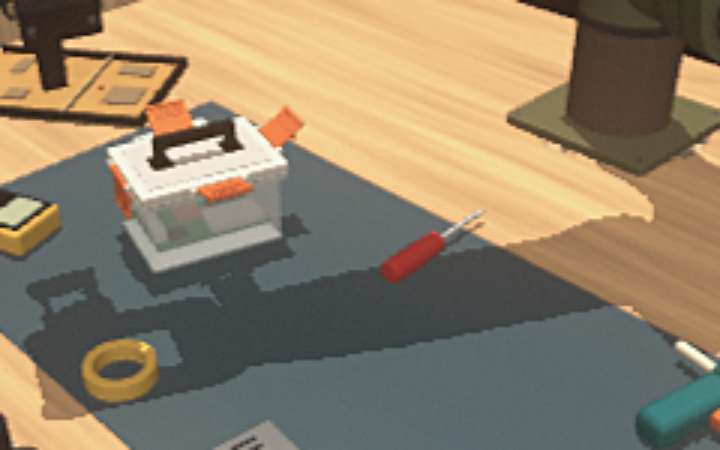

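Clip 1 now hangs shut against the wall (at about (121,190)) and the box hardly moved. I'll do clip 3 next.

```bash
echo 'BOX=[.5472,-.1704,-.297]' >> h.py
sed -i 's/if th<.9 and fh>7: break/if th<.9 and (fh>7 or (th<.15 and fh>4)): break/' h.py
python3 - <<'E'
from h import *
from bench import r,hand,ik,optics
flip(3,r)
p=optics.capture("scene"); pickle.dump(p,open("scene8.pkl","wb"))
cv2.imwrite("pics/s8.png",cv2.resize(p["frame"][110:260,140:380,::-1],None,fx=3,fy=3))
fitlid(p,[.55,-.17]); clips(p)
E
```

```text
yaw (np.float64(0.562149860584537), 5.986185307179586)
1.35 False [-1.1 -0.1  0.2] [-0.3  0.2 -0.7]
  out force 1.0
1.1 False [-0.6  0.5  1.1] [-0.3  0.2 -0.7]
  out force 0.7
0.85 False [-0.  -0.2  0.6] [-0.2  0.1 -0.6]
  out force -0.0
0.6 False [-1.   0.9  1.5] [ 0.2 -0.1 -0.2]
  out force 1.2
0.4 False [-0.   1.5  0.8] [ 0.   0.  -0.3]
  out force 0.4
0.25 False [-0.4  0.3 -0.1] [ 0.3 -0.1 -0.2]
  out force 0.5
0.1 False [-8.2  2.3  6.9] [-2.   0.7 -0.3]
  out force 8.6
t 33.6833
lid 793 (array([ 0.55100171, -0.1660545 ]), array([165.35505676, 126.13463593]), -16.406837463378906) z 0.0981 handle 120 (array([ 0.55073383, -0.16866595]), array([86.37121582, 14.44486427]), -17.227523803710938)
clip 1 33 ang med 0.09 rmax 0.036
clip 2 61 ang med 1.91 rmax 0.044
clip 4 92 ang med 2.22 rmax 0.041
```

View pics/s8.png

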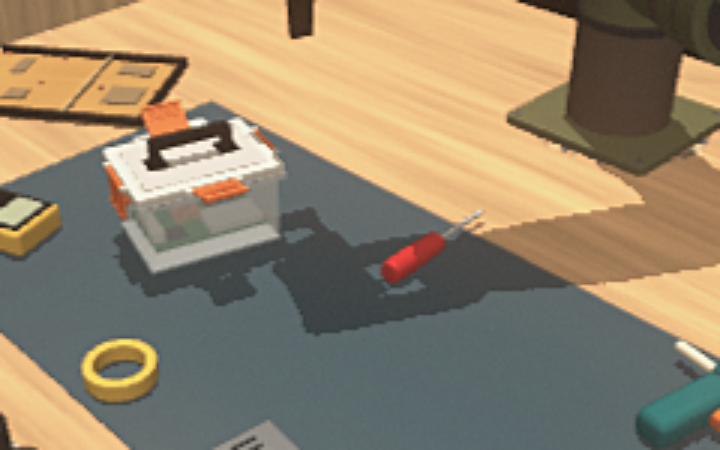

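```bash
echo 'BOX=[.5510,-.1716,-.297]' >> h.py
python3 - <<'E'
from h import *
from bench import r,hand,ik,optics
flip(4,r)
p=optics.capture("scene"); pickle.dump(p,open("scene9.pkl","wb"))
cv2.imwrite("pics/s9.png",cv2.resize(p["frame"][110:260,140:380,::-1],None,fx=3,fy=3))
fitlid(p,[.55,-.17]); clips(p)
E
```

```text
yaw (np.float64(1.4384301263927464), 4.41538898038469)
1.35 False [-0.4  0.3  0.2] [-0.5  0.4 -0.9]
  out force -0.2
1.1 False [ 0.3 -0.7  0. ] [-0.4  0.6 -0.9]
  out force 0.5
0.85 False [ 0.5  0.  -0.4] [-0.4  0.5 -0.8]
  out force -0.2
0.6 False [ 0.2 -0.7  0.5] [-0.1  0.3 -0.4]
  out force 0.6
0.4 False [ 0.2 -2.5 -0.1] [-0.  -0.3 -0.1]
  out force 2.3
0.25 False [ 0.2  0.  -0.2] [-0.2  0.9 -0.4]
  out force -0.1Traceback (most recent call last):
  File "<stdin>", line 3, in <module>
  File "h.py", line 65, in flip
    f=r.move_straight(W(er+hw,ez),vel=.06,until_force=8)
bench.IKError: the arm cannot follow that straight line within its joint ranges
```

Run:
```python
from h import *
from bench import r,hand,ik,optics
print(r.current_qpos(),r.current_time_s(),r.current_ee_pos())
for n in ("scene","top"):
    p=optics.capture(n); pickle.dump(p,open(n+"9.pkl","wb"))
    cv2.imwrite(f"pics/{n}9.png",cv2.resize(p["frame"][110:260,140:380,::-1],None,fx=3,fy=3))
```

```text
[-5.31398492e-01  1.03848112e-01  1.91732927e+00  1.46157970e-03
  1.12197632e+00  2.90659762e+00] 37.9917 [ 0.52731192 -0.24729814  0.05353777]
```

View pics/scene9.png

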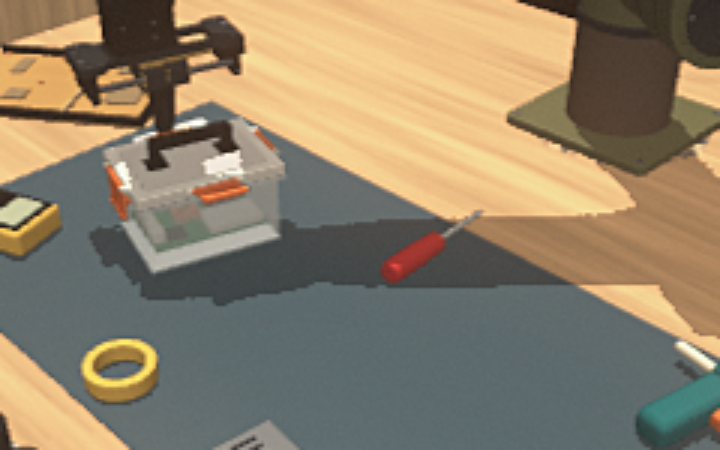

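View pics/top9.png

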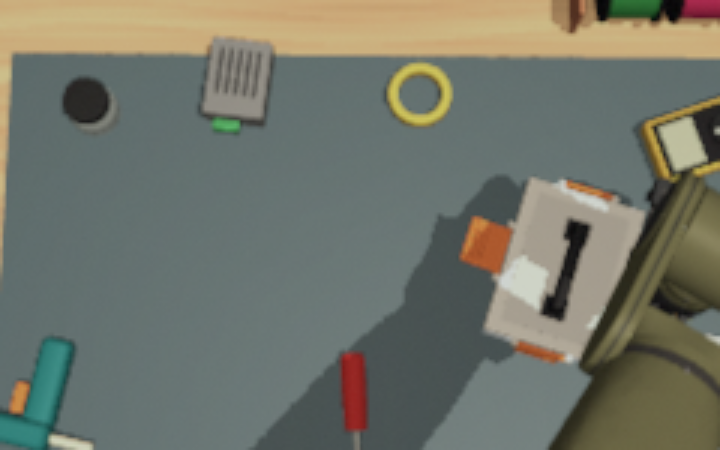

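Clips 1 and 3 are both flat in the top view, at about (590,190) and (540,352). The last joint is at its limit for clip 4, so I'll turn the tool a little and finish that push.

Run:
```python
from h import *
from bench import r,hand,ik,optics
yaw=BOX[2]-np.pi/2; d=np.array([np.cos(yaw),np.sin(yaw)])
W=lambda rad,z: np.r_[np.array(BOX[:2])+d*(.064+rad),.094+z]
o=down(np.degrees(BOX[2]-np.pi/2)+12)
z=-.041
r.move_straight(W(.025,z),vel=.08,orientation=o)
for rad in (.016,.013,.0105,.008):
    r.move_straight(W(rad,z),vel=.06,until_force=6)
    f=np.array(r.current_contact_force())[:2]@d; e=(np.array(r.current_ee_pos())-W(rad,z))*1e3
    print(rad,f.round(1),e.round(1))
    if f>5: break
r.move_straight(W(.045,z),vel=.1); r.move_straight(W(.045,.09),vel=.25)
print(r.current_qpos()[5],r.current_time_s())
for n in ("scene","top"):
    p=optics.capture(n); pickle.dump(p,open(n+"10.pkl","wb")); fitlid(p,[.55,-.17])
    cv2.imwrite(f"pics/{n}10.png",cv2.resize(p["frame"][110:260,140:380,::-1],None,fx=3,fy=3))
```

```text
0.016 0.1 [ 0.1  0.7 -0. ]
0.013 4.8 [-0.1 -0.9  0.1]
0.0105 7.4 [-0.  -2.   0.4]
2.649471307029998 40.4167
lid 766 (array([ 0.54899799, -0.16569817]), array([169.26872253, 124.90274048]), -18.470458984375) z 0.0983 handle 120 (array([ 0.5515697 , -0.16500983]), array([86.36198425, 12.83707428]), -19.11847686767578)
lid 1934 (array([ 0.54955017, -0.17066577]), array([166.61764526, 122.95876312]), -15.871124267578125) z 0.0984 handle 147 (array([ 0.55137909, -0.17052432]), array([87.73912811, 14.07381248]), -16.406272888183594)
```

View pics/scene10.png

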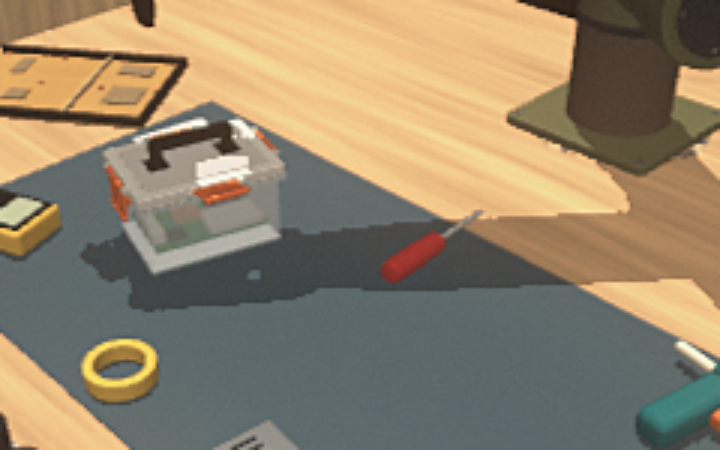

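```bash
echo 'BOX=[.5515,-.1708,-.288]' >> h.py
python3 - <<'E'
from h import *
from bench import r,hand,ik,optics
r.move_pose([.585,-.06,.22],down(np.degrees(BOX[2])+90)); print(r.current_qpos()[5],r.current_time_s())
flip(2,r)
r.move_pose([.50,.08,.25],down(np.degrees(BOX[2])+90))
for n in ("scene","top"):
    p=optics.capture(n); pickle.dump(p,open(n+"11.pkl","wb")); fitlid(p,[.55,-.17]); clips(p)
    cv2.imwrite(f"pics/{n}11.png",cv2.resize(p["frame"][110:260,140:380,::-1],None,fx=3,fy=3))
print(r.current_time_s())
E
```

```text
0.09482365910318988 42.7
yaw (np.float64(0.09508102139172836), 1.2827963267948965)
1.35 False [0.4 0.8 0.8] [-0.7  0.1 -0.9]
  out force 0.8
1.1 False [0.6 0.1 0.5] [-0.5 -0.1 -0.7]
  out force 0.3
0.85 False [ 0.5 -1.1 -0.3] [-0.6 -0.1 -0.7]
  out force -0.9
0.6 False [-0.   1.1  0.5] [-0.1 -0.2 -0.3]
  out force 1.1
0.4 False [2.1 1.4 0.8] [ 0.1 -0.3 -0. ]
  out force 1.9
0.25 False [ 1.  -0.3 -0.5] [-0.9 -0.5 -0.7]
  out force -0.0
0.1 False [1.4 3.9 0.7] [0.  0.5 0. ]
  out force 4.1
t 47.375
lid 794 (array([ 0.5498183 , -0.16769267]), array([165.48497009, 127.39441681]), -17.156410217285156) z 0.0982 handle 115 (array([ 0.54962695, -0.16973621]), array([87.46258545, 15.22127724]), -17.190277099609375)
clip 1 32 ang med -0.06 rmax 0.037
clip 2 94 ang med -0.01 rmax 0.038
lid 1955 (array([ 0.55047803, -0.17263052]), array([166.62948608, 124.51906586]), -16.282058715820312) z 0.0984 handle 140 (array([ 0.54982092, -0.17403503]), array([87.32800293, 13.46389866]), -16.658531188964844)
clip 2 14 ang med -0.04 rmax 0.036
clip 3 21 ang med 0.07 rmax 0.037
48.225
```

View pics/scene11.png

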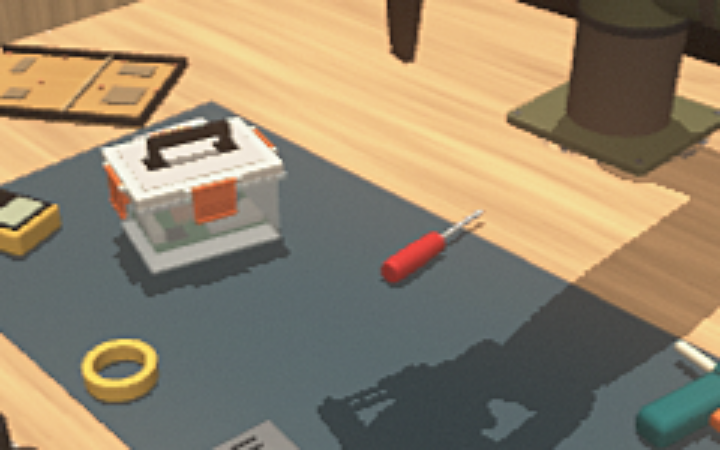

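View pics/top11.png

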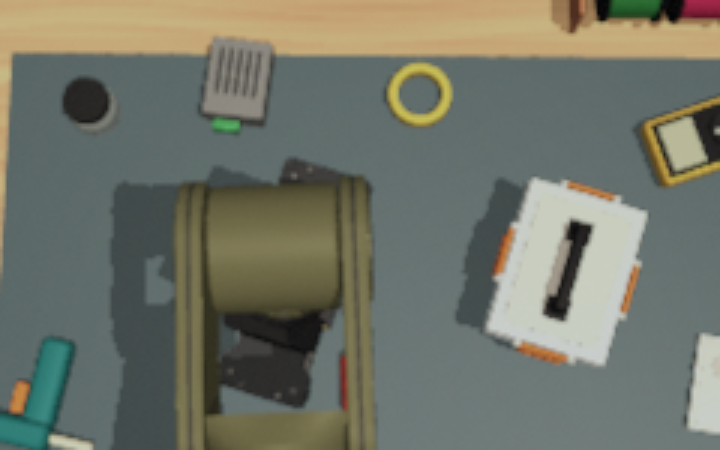

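All four clips lie flat against the box, the lid plate is still at 98 mm, and the arm is clear. I'll hand in.

Run:
```python
from bench import r
print(r.current_contact_force()); print(r.close_job())
```

```text
[ 0.2392062  -0.09768004 -0.26682773]
the job is handed in; nothing more can be done
None
```

I seated the lid on the box by its handle with all four clips still open, then flipped the clips shut in the order 1, 3, 4, 2. The job was handed in shortly after 48 s on the robot's clock.

- **Lid:** both cameras put the plate top at about 98 mm, which means it sits flush on the rim. It was level when checked right after release.
- **Clips:** the cameras measured clips 1, 2 and 3 at within about 0.1 rad of shut. Clip 4 faces away from the cameras, so I could not measure it directly. I take it as shut because the force dropped as it snapped, it stopped firmly when I pushed again, and no lip shows in the top view.
- **Problems on the way:** my first push on clip 1 missed the lip and slid the box about 31 mm. It ended about 28 mm from where it started, within the 80 mm limit. While closing clip 4 the last joint reached its range limit and the next move was refused. I turned the tool slightly and finished the push.
- **Bystanders:** those I could see in the last pictures look unmoved, but I did not measure them again.
- **Camera disagreement:** the two cameras differed by about 4–5 mm in y, so I corrected for that using the known gripper position.

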